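# Draw a gas sample with the bench syringe and hold it

### The arm

A 6-joint arm with a two-finger parallel gripper is mounted at the origin on the work surface. World frame = base frame: x ahead of the robot, y to its left, z up, the work surface at z = 0. Lengths are in m, angles in rad, forces in N, time in s.
With the tool pointing down it reaches from about 0.3 to 0.775 m from the base axis. Payload 14.6 kg.
Tool frame: the origin (TCP) lies at the very end of the fingers, on their centre line; the grasp point (between the pads) lies ctrl.grasp_offset behind it (ctrl.grasp_offset is the distance from the TCP to the grasp point, in m); z points along the fingers, y is the direction in which the jaws open and shut (so a half turn about z gives the same grasp; the last joint's range is limited). The gripper opens to 94 mm and grips with 3 to 60 N. Pads are 16 mm wide; open, the fingers measure 119 mm over their backs; the gripper's body (75 mm by 177 mm) begins 78 mm behind the grasp point.
Start: joints at [-1.242, 0.3, 1.521, -0, 1.321, -0.067], TCP at [0.212, -0.507, 0.205] pointing down, gripper open.
Joint ranges: [-3.03, 3.03], [-0.79, 2.21], [0.23, 2.52], [-1.04, 4.18], [0, 3.07], [-2.55, 2.55]. Speed limits (rad/s): [2.22, 2.22, 2.57, 3.14, 3.14, 3.14].

### API

Orientations are given as [roll, pitch, yaw] about the fixed x, y, z axes, in that order (R = Rz(yaw) Ry(pitch) Rx(roll)).
In Python, from station import ctrl gives the robot as it stands. The module is installed in compiled form; this text tells all that it offers.
- The arm moves only by the tool carry_out, never from a script. Its argument "deltas" is a list of rows, each an object of numbers: "x", "y", "z": the shift along the tool's x, y, z in units of 0.02 m (1.0 is 0.02 m); "wx", "wy", "wz": the turn, a rotation vector about the tool's x, y, z in units of 0.08 rad (1.0 is 0.08 rad); "jaw": the opening in per cent of the stroke, from 0 (shut) to 100 (fully open). A call has 1 to 12 rows; each row shifts and turns the commanded pose from where the row before left it, along the tool's axes as they then stand; what a row does not reach is not made up. A row lasts 1/12 s, in which the tool goes at most 41.7 mm and 7.16 degrees, less where a joint would pass 70% of its speed; a pose out of reach is approached as far as the arm can. A call with a number of a shift or a turn outside -1 to 1 is refused whole. A call with a gripper value outside its range is refused whole. The fingers move at their own pace and stop on an object; "squeeze" is the grip in N (left out, the last holds). Time passes only in rows, so rows that do not move let the fingers close. It gives the time, the measured TCP pose, the force and the opening at its end, in the units of the state.
- ctrl.get_obs(): the state, without advancing time (a new reading comes with each control period).
- ctrl.camera(name): name is "side" or "top" or "wrist"; returns the picture (384x512x3 uint8, blue, green, red); there is no depth.
- ctrl.camera_params(name): a dict with "mtx" (3x3 intrinsics, pixels), "dist" ([k1, k2, p1, p2, k3] as OpenCV has them; the pictures are not rectified), "origin" and "attitude" of the camera in the world. Camera axes: x right, y down, z forward; pixel columns grow to the right and rows downward; lengths in m; the calibration is good to about 2 mm. A picture is of the moment at which its call begins: read the wrist's pose just before it. camera_params takes no time and is no camera call; for the wrist camera it gives the pose at the moment of the call.
- ctrl.hand_in(): hands the job in, once; it reports no verdict.
Trained networks look in the newest picture that a camera, given by its name, has taken for a name from the list of things; names that differ only in an ending like _2 or _b are one class to them, and where a whole thing is asked for, a point or a joint stands for the part that bears it (a point fixed in the world has none). Each returns a list of dicts, best first, with "conf" (0 to 1); they miss things now and then, are a little off and sometimes report something else, mostly with a low value. They report only what shows in the picture. A call takes as long as a camera call. They do not tell look-alikes from the thing itself.
- ctrl.boxes_of(camera, label): "rect" ([left, top, right, bottom] in pixels, round what is visible of it).
- ctrl.mark_of(camera, label): "position" ([row, column] in pixels: a listed point, or the origin of a listed thing).
The state is a dict: "time_s": time; "qpos": joint angles; "joint_vel": joint speeds; "tau": joint torques, N m; "ee_pos": TCP position; "eef_rot": TCP orientation; "force": force on the tool from outside, world axes, zero at the start; "moment": the same for the moment, N m; "grip_width": finger opening in m.
Only numpy, scipy, OpenCV 4.12 (cv2) and the standard library are available. Lean on these libraries where they do the work, as an engineer would, in place of code of your own. Each camera call takes 0.05 s, during which the arm holds its last target.

### The job

On the gas sampling station, turn the red valve handle clockwise until its white end points at the green mark on the dial, and only then draw the plunger of the upright syringe straight up by its black knob until the blue ring on the rod stands fully clear above the black collar. Keep the red ring below it inside the collar, do not wrench the rod against the barrel, and leave the bottle, the jar and the beaker alone. Finish while still gripping the plunger, holding it still at that height: do not let go.

Things in the scene. Friction and masses are not known exactly. Their poses are not given: they have to be found in the camera images.
- station: Gas sampling station, fixed to the bench but at a different place and yaw each time: grey base plate 130 (x) x 270 (y) x 20 mm. Origin at the centre of the plate's underside, z up. The syringe barrel's axis is vertical at station x = 0, y = +85 mm; the valve's axis is vertical at x = 0, y = -85 mm.
- bore_mouth (a point): Centre of the barrel's open upper end, 130 mm above the bench. The barrel is an upright clear tube with a black collar on top (collar 43 mm across, 12 mm high, its top face level with this point); bore 25.5 mm wide and 110 mm deep.
- plunger_grip (a point): Centre of the plunger's black round knob (30 mm across, 38 mm high, yellow top). The plunger is loose, 0.15 to 0.3 kg: below the knob a straight aluminium rod 24 mm across, 130 mm long. It starts fully down in the bore, this point on the bore's axis, 39 mm above bore_mouth, 20 mm of rod showing. Its weight pulls it back if let go. Clearance 1.5 mm: it binds if pulled askew.
- blue_ring (a point): Centre of the blue ring (8 mm high) painted round the plunger's rod, on its axis, 87 mm below plunger_grip; at the start it spans 44 to 52 mm below the collar's top face, and the red ring under it 66 to 74 mm below. So from 52 to 66 mm of lift, best about 59 mm, the blue ring is out and the red one in.
- valve (a joint): Angle of the valve handle, rad: 0 = shut, white end pointing along the station's +x; it grows clockwise seen from above, up to the stop at 1.57. The green mark lies at 1.05 (60 degrees), where the white end points along station (0.5, -0.87). Starts between 0 and 0.35. Stiff to about 0.06 N m, it stays where it is left.
- valve_grip (a point): On the valve's axis, at the height to grip, 102 mm above the bench. The handle is a red bar 62 mm long, 12 mm thick, 26 mm high (86 to 112 mm above the bench), one end white, centred on the axis; it lies along this point's x axis (white end at +x) and turns with the valve. Under it a black dial, 90 mm across, its top 74 mm above the bench.
- reagent: Bystander: amber bottle, 54 mm across, 105 mm tall; origin at the centre of its underside.
- jar: Bystander: white jar with a blue cap, 54 mm across, 70 mm tall; origin at the centre of its underside.
- beaker: Bystander: open glass beaker, 60 mm across, 75 mm tall; origin at the centre of its underside.
Mind the look-alikes: they are no part of the job. Of the things that look like the part that bears plunger_grip, the larger one is meant.

How it is judged:
By the outcome, as a careful person would: the job done as asked, in the order asked, and still so for the second after the job is handed in, while the arm keeps its last pose, push and grip.
It also fails if it takes over 42 s, if anything falls off the work surface, if the arm or the gripper's body presses on something with over 40 N, if the wrist force passes 120 N, or if a joint passes its speed limit or range.

## Working session

There is one attempt and no reset: what is moved stays moved. The work goes in short steps, Python scripts to look and compute and a tool call to move; the robot and the scene stay as the last step left them, time stands still between calls to the robot, and variables do not carry over. Pictures are saved under pics/ and viewed, and the job is handed in when it is done.

Besides the shell and the picture viewer there is one more tool, called by a JSON object that holds its "api" and its "payload". carry_out: Moves the arm, as the interface text tells. Its arguments: {"type":"object","properties":{"deltas":{"type":"array"},"squeeze":{"type":"number"}},"required":["deltas"]}

```bash
mkdir -p pics
python3 - <<'E'
from station import ctrl
import cv2,json
print(ctrl.get_obs(), ctrl.grasp_offset)
for c in ("side","top"):
    im=ctrl.camera(c); cv2.imwrite(f"pics/{c}0.png",im)
    p=ctrl.camera_params(c); print(c,p)
    for l in ("plunger_grip","bore_mouth","valve_grip","station","reagent","jar","beaker"):
        print(l,[(d['position'],round(d['conf'],2)) for d in ctrl.mark_of(c,l)[:3]])
    print([(d['rect'],round(d['conf'],2)) for d in ctrl.boxes_of(c,"plunger_grip")[:3]])
print(ctrl.get_obs()['time_s'])
E
```

```text
{'time_s': 0.0, 'qpos': array([-1.24160304e+00,  3.00453845e-01,  1.52157089e+00, -1.14647961e-05,
        1.32067813e+00, -6.65840502e-02]), 'joint_vel': array([-0.00181063,  0.00051982,  0.00038317, -0.00189603, -0.00179543,
        0.00019349]), 'tau': array([-2.66621682e-04, -5.31802154e+01, -3.52730334e+01,  7.08201667e-02,
        2.44173309e-02, -7.58216947e-05]), 'ee_pos': array([ 0.21195972, -0.50724249,  0.2049001 ]), 'eef_rot': array([-3.14048416e+00, -6.27880054e-05,  3.95780146e-01]), 'force': array([-0.20091098, -0.12660695, -0.04055397]), 'moment': array([-0.0056263 , -0.00174265,  0.01164147]), 'grip_width': 0.09389904302563822} 0.0188
side {'mtx': array([[357.39621493,   0.        , 251.63710408],
       [  0.        , 357.39621493, 192.8433435 ],
       [  0.        ,   0.        ,   1.        ]]), 'dist': array([-0.01316124,  0.        ,  0.        ,  0.        ,  0.        ]), 'origin': array([0.27059942, 0.75961229, 0.56921602]), 'attitude': array([-2.07381853, -0.00800273, -2.71502192])}
plunger_grip [([238.7, 272.7], 0.88), ([189.8, 280.9], 0.55)]
bore_mouth [(
[... 397 characters left out ...]

       [  0.        , 361.49416899, 190.23059792],
       [  0.        ,   0.        ,   1.        ]]), 'dist': array([0.01792527, 0.        , 0.        , 0.        , 0.        ]), 'origin': array([0.51605564, 0.01281176, 1.02318909]), 'attitude': array([-3.03768817,  0.0211514 , -1.57895791])}
plunger_grip [([229.3, 241.7], 0.72), ([240.8, 203.8], 0.69)]
bore_mouth [([232.0, 244.8], 0.62)]
valve_grip [([211.1, 311.0], 0.65)]
station [([222.2, 277.1], 0.94)]
reagent [([211.1, 310.8], 0.73), ([272.9, 281.9], 0.64)]
jar [([205.7, 194.8], 0.93)]
beaker [([171.0, 337.0], 0.65)]
[([198.1, 237.8, 212.6, 244.6], 0.61), ([239.2, 224.6, 250.0, 236.1], 0.55), ([182.9, 194.4, 204.2, 209.5], 0.19)]
0.9
```

View pics/side0.png

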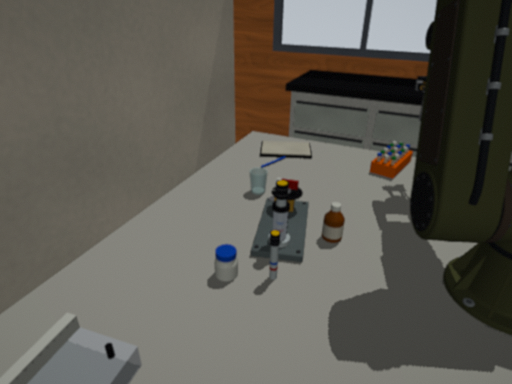

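View pics/top0.png

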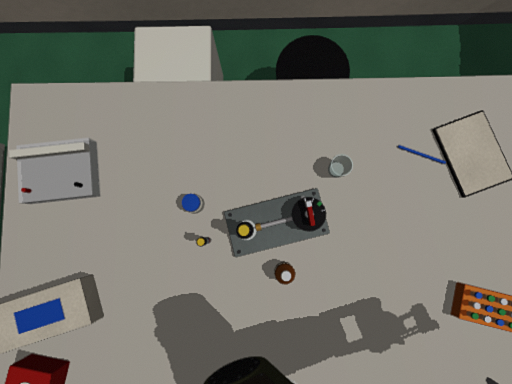

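```bash
cat > h.py <<'E'
import numpy as np, cv2
from scipy.spatial.transform import Rotation as R
def pose(p): return np.array(p['origin']), R.from_euler('xyz',p['attitude']).as_matrix()
def ray(p,rc):
    o,A=pose(p)
    u=cv2.undistortPoints(np.array([[[rc[1],rc[0]]]],float),p['mtx'],p['dist'])[0,0]
    d=A@np.array([u[0],u[1],1]); return o,d/np.linalg.norm(d)
def atz(p,rc,z):
    o,d=ray(p,rc); return o+d*(z-o[2])/d[2]
def tri(obs):
    M=np.zeros((3,3));b=np.zeros(3);L=[]
    for p,rc in obs:
        o,d=ray(p,rc);P=np.eye(3)-np.outer(d,d);M+=P;b+=P@o;L.append((o,P))
    x=np.linalg.solve(M,b); return x,[np.linalg.norm(P@(x-o)) for o,P in L]
def proj(p,X):
    o,A=pose(p)
    rv=cv2.Rodrigues(A.T)[0]
    q=cv2.projectPoints(np.array([X],float),rv,-A.T@o,p['mtx'],p['dist'])[0][0,0]
    return q[::-1]
E
python3 - <<'E'
from station import ctrl
from h import *
s=ctrl.camera_params('side');t=ctrl.camera_params('top')
print(tri([(s,(189.8,280.9)),(t,(229.3,241.7))]))
print(tri([(s,(202.1,280.4)),(t,(232.0,244.8))]))
print(tri([(s,(182.2,287)),(t,(211.1,311))]), tri([(s,(230.5,283.7)),(t,(222.2,277.1))]))
print(atz(t,(229.3,241.7),.169),atz(t,(211.1,311),.102),atz(t,(240.8,203.8),.03))
E
```

```text
(array([0.51202334, 0.05769066, 0.17145448]), [np.float64(0.0012876879128116054), np.float64(0.0012876879128114593)])
(array([0.50899632, 0.05327963, 0.13613608]), [np.float64(0.00261271381683432), np.float64(0.002612713816834471)])
(array([ 0.55519087, -0.11517872,  0.10209208]), [np.float64(0.002459289982171934), np.float64(0.0024592899821719192)]) (array([ 0.52961611, -0.03368747, -0.00708967]), [np.float64(0.0023548159623370617), np.float64(0.002354815962337139)])
[0.51323649 0.05822981 0.169     ] [ 0.55753594 -0.11443766  0.102     ] [0.4824584 0.1692842 0.03     ]
```

Run:
```python
from station import ctrl
from h import *
p=ctrl.camera_params('wrist');print(p)
o,A=pose(p);ob=ctrl.get_obs();T=R.from_euler('xyz',ob['eef_rot']).as_matrix()
print(T.T@(o-ob['ee_pos'])); print(T.T@A)
# deltas to (0.50,-0.06) z .30
d=T.T@(np.array([.50,-.05,.36])-ob['ee_pos']);print(d/.02)
im=cv2.imread('pics/top0.png');cv2.imwrite('pics/topz.png',cv2.resize(im[180:270,215:345],None,fx=6,fy=6,interpolation=cv2.INTER_CUBIC))
```

```text
{'mtx': array([[288.82433573,   0.        , 255.1467358 ],
       [  0.        , 288.82433573, 188.79004396],
       [  0.        ,   0.        ,   1.        ]]), 'dist': array([0.02449224, 0.        , 0.        , 0.        , 0.        ]), 'origin': array([ 0.27405352, -0.48174076,  0.38328801]), 'attitude': array([ 2.90842412e+00,  2.88349342e-04, -1.17520660e+00])}
[ 6.71512444e-02  1.65600693e-04 -1.77851131e-01]
[[-1.87116737e-04 -9.72944904e-01 -2.31037180e-01]
 [ 9.99999941e-01 -1.15187190e-04 -3.24821902e-04]
 [ 2.89421291e-04 -2.31037227e-01  9.72944868e-01]]
[ 22.10394723 -15.5546218   -7.72863959]
```

View pics/topz.png

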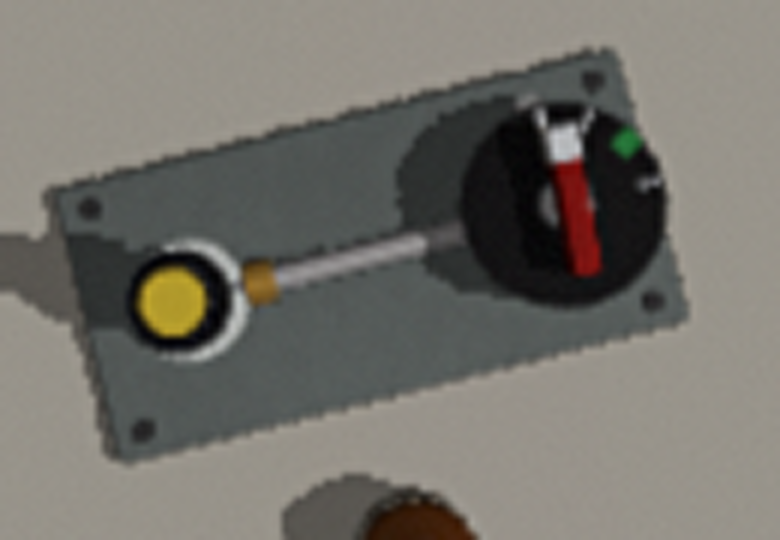

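{"api": "carry_out", "payload": {"deltas": [{"x":0.9,"y":-0.6,"z":-0.5},{"x":0.9,"y":-0.6,"z":-0.5},{"x":0.9,"y":-0.6,"z":-0.5},{"x":0.9,"y":-0.6,"z":-0.5},{"x":0.9,"y":-0.6,"z":-0.5},{"x":0.9,"y":-0.6,"z":-0.5},{"x":0.9,"y":-0.6,"z":-0.5},{"x":0.9,"y":-0.6,"z":-0.5},{"x":0.9,"y":-0.6,"z":-0.5},{"x":0.9,"y":-0.6,"z":-0.5},{"x":0.9,"y":-0.6,"z":-0.5},{"x":0.9,"y":-0.6,"z":-0.5}]}}

```text
invalid input
```

{"api": "carry_out", "payload": {"deltas": [{"x":0.9,"y":-0.6},{"x":0.9,"y":-0.6},{"x":0.9,"y":-0.6},{"x":0.9,"y":-0.6},{"x":0.9,"y":-0.6},{"x":0.9,"y":-0.6},{"x":0.9,"y":-0.6},{"x":0.9,"y":-0.6},{"x":0.9,"y":-0.6},{"wz":0.9},{"wz":0.9},{"wz":0.6}]}}

```text
invalid input
```

Run:
```python
from station import ctrl
from h import *
import pickle
p=ctrl.camera_params('wrist');im=ctrl.camera('wrist');cv2.imwrite("pics/w1.png",im)
pickle.dump(p,open('w1.pkl','wb'))
o=ctrl.get_obs();print(o['time_s'],o['ee_pos'],o['eef_rot'])
for l in ("plunger_grip","bore_mouth","valve_grip","station"):
    print(l,[(d['position'],round(d['conf'],2)) for d in ctrl.mark_of('wrist',l)[:3]])
print(atz(p,proj(p,(.51,.06,.17)),.1),proj(p,(.512,.058,.169)),proj(p,(.556,-.115,.102)))
```

```text
0.95 [ 0.21204831 -0.50747491  0.20546148] [ 3.14157740e+00 -2.03355155e-05  3.95794208e-01]
plunger_grip []
bore_mouth []
valve_grip []
station []
[0.53191813 0.1275886  0.1       ] [-1985.19482864 -1642.24164092] [-679.99739631 -182.80612702]
```

View pics/w1.png

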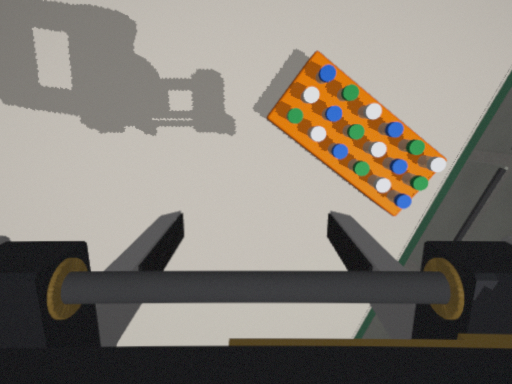

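{"api": "carry_out", "payload": {"deltas": [{"x":0.9,"y":-0.6,"z":-0.5,"wx":0,"wy":0,"wz":0,"jaw":100}], "squeeze": 20}}

```text
time_s: 1.23
ee_pos: [0.2226, -0.4902, 0.2137]
eef_rot: [-3.139, 0.0, 0.394]
force: [-0.0, 0.2, 0.4]
grip_width: 0.094
```

{"api": "carry_out", "payload": {"deltas": [{"x":0.9,"y":-0.6,"z":-0.5,"wx":0,"wy":0,"wz":0,"jaw":100},{"x":0.9,"y":-0.6,"z":-0.5,"wx":0,"wy":0,"wz":0,"jaw":100},{"x":0.9,"y":-0.6,"z":-0.5,"wx":0,"wy":0,"wz":0,"jaw":100},{"x":0.9,"y":-0.6,"z":-0.5,"wx":0,"wy":0,"wz":0,"jaw":100},{"x":0.9,"y":-0.6,"z":-0.5,"wx":0,"wy":0,"wz":0,"jaw":100},{"x":0.9,"y":-0.6,"z":-0.5,"wx":0,"wy":0,"wz":0,"jaw":100},{"x":0.9,"y":-0.6,"z":-0.5,"wx":0,"wy":0,"wz":0,"jaw":100},{"x":0.9,"y":-0.6,"z":-0.5,"wx":0,"wy":0,"wz":0,"jaw":100},{"x":0.9,"y":-0.6,"z":-0.5,"wx":0,"wy":0,"wz":0,"jaw":100},{"x":0.9,"y":-0.6,"z":-0.5,"wx":0,"wy":0,"wz":0,"jaw":100},{"x":0.9,"y":-0.6,"z":-0.5,"wx":0,"wy":0,"wz":0,"jaw":100},{"x":0.9,"y":-0.6,"z":-0.5,"wx":0,"wy":0,"wz":0,"jaw":100}]}}

```text
time_s: 2.23
ee_pos: [0.3682, -0.2723, 0.3361]
eef_rot: [3.141, -0.0, 0.396]
force: [1.6, -0.2, -0.7]
grip_width: 0.0936
```

{"api": "carry_out", "payload": {"deltas": [{"x":0.9,"y":-0.6,"z":0,"wx":0,"wy":0,"wz":0,"jaw":100},{"x":0.9,"y":-0.6,"z":0,"wx":0,"wy":0,"wz":0,"jaw":100},{"x":0.9,"y":-0.6,"z":0,"wx":0,"wy":0,"wz":0,"jaw":100},{"x":0.9,"y":-0.6,"z":0,"wx":0,"wy":0,"wz":0,"jaw":100},{"x":0.9,"y":-0.6,"z":0,"wx":0,"wy":0,"wz":0,"jaw":100},{"x":0.9,"y":-0.6,"z":0,"wx":0,"wy":0,"wz":0,"jaw":100},{"x":0.9,"y":-0.6,"z":0,"wx":0,"wy":0,"wz":0,"jaw":100},{"x":0,"y":-0.6,"z":0,"wx":0,"wy":0,"wz":0.9,"jaw":100},{"x":0,"y":-0.6,"z":0,"wx":0,"wy":0,"wz":0.9,"jaw":100},{"x":0,"y":0,"z":0,"wx":0,"wy":0,"wz":0.6,"jaw":100},{"x":0,"y":0,"z":0,"wx":0,"wy":0,"wz":0,"jaw":100}]}}

```text
time_s: 3.15
ee_pos: [0.4432, -0.1243, 0.3357]
eef_rot: [3.141, -0.0, 0.202]
force: [0.1, 0.7, -1.1]
grip_width: 0.0941
```

```bash
cat > look.py <<'E'
import sys
from station import ctrl
from h import *
import pickle
n=sys.argv[1]
p=ctrl.camera_params('wrist');im=ctrl.camera('wrist');cv2.imwrite(f"pics/{n}.png",im)
pickle.dump(p,open(n+'.pkl','wb'))
o=ctrl.get_obs();print(o['time_s'],o['ee_pos'],o['eef_rot'])
for l in sys.argv[2:]:
    print(l,[(d['position'],round(d['conf'],2)) for d in ctrl.mark_of('wrist',l)[:3]])
print(proj(p,(.512,.058,.169)),proj(p,(.556,-.115,.102)))
E
python3 look.py w2 plunger_grip bore_mouth valve_grip station
```

```text
3.2 [ 0.44323484 -0.12467788  0.33558209] [ 3.14138391e+00 -2.18549144e-04  2.05076987e-01]
plunger_grip [([94.8, 42.4], 0.94), ([85.8, 113.0], 0.78)]
bore_mouth [([92.4, 125.9], 0.93)]
valve_grip [([89.5, 260.8], 0.85)]
station [([96.0, 209.7], 0.75)]
[ 85.80603607 108.14473489] [ 85.51114865 265.22280062]
```

View pics/w2.png

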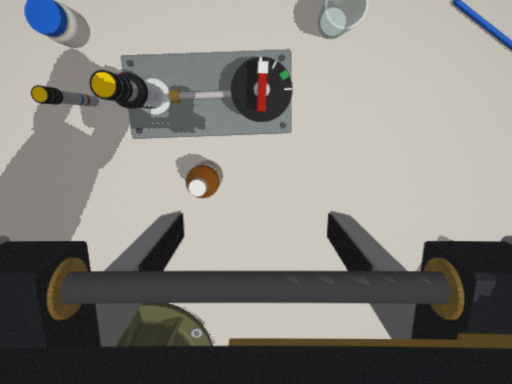

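{"api": "carry_out", "payload": {"deltas": [{"x":0.9,"y":0.1,"z":0.5,"wx":0,"wy":0,"wz":0,"jaw":100},{"x":0.9,"y":0.1,"z":0.5,"wx":0,"wy":0,"wz":0,"jaw":100},{"x":0.9,"y":0.1,"z":0.5,"wx":0,"wy":0,"wz":0,"jaw":100},{"x":0.9,"y":0.1,"z":0.5,"wx":0,"wy":0,"wz":0,"jaw":100},{"x":0.9,"y":0.1,"z":0.5,"wx":0,"wy":0,"wz":0.3,"jaw":100},{"x":0.5,"y":0.1,"z":0.5,"wx":0,"wy":0,"wz":0.3,"jaw":100},{"x":0,"y":0,"z":0,"wx":0,"wy":0,"wz":0,"jaw":100}]}}

```text
time_s: 3.98
ee_pos: [0.5441, -0.1165, 0.2727]
eef_rot: [-3.14, 0.004, 0.156]
force: [0.2, -0.4, -0.2]
grip_width: 0.0937
```

```bash
python3 look.py w3 plunger_grip bore_mouth valve_grip station
```

```text
4.0333 [ 0.5435285  -0.11663846  0.27409892] [-3.14047077e+00  2.49612543e-03  1.56778332e-01]
plunger_grip [([188.3, 17.2], 0.92), ([188.5, 80.0], 0.65)]
bore_mouth [([186.4, 101.6], 0.76)]
valve_grip [([170.7, 251.9], 0.62)]
station [([161.5, 197.4], 0.55)]
[193.25705386  77.60582895] [166.27239221 255.72923643]
```

View pics/w3.png

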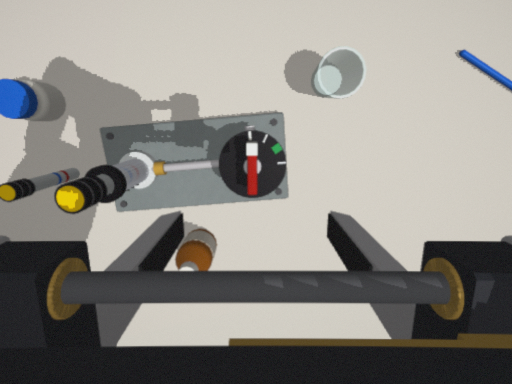

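```bash
cat > an.py <<'E'
import pickle,sys
from h import *
P=lambda n:pickle.load(open(n+'.pkl','rb'))
from station import ctrl
s=ctrl.camera_params('side');t=ctrl.camera_params('top')
w2,w3=P('w2'),P('w3')
print('plg',tri([(w2,(85.8,113)),(w3,(188.5,80))]),tri([(w2,(85.8,113)),(w3,(188.5,80)),(s,(189.8,280.9)),(t,(229.3,241.7))]))
print('bore',tri([(w2,(92.4,125.9)),(w3,(186.4,101.6))]),tri([(w2,(92.4,125.9)),(w3,(186.4,101.6)),(s,(202.1,280.4)),(t,(232,244.8))]))
print('val',tri([(w2,(89.5,260.8)),(w3,(170.7,251.9))]),tri([(w2,(89.5,260.8)),(w3,(170.7,251.9)),(t,(211.1,311))]))
def handle(n):
    im=cv2.imread(f'pics/{n}.png').astype(int);p=P(n)
    c=proj(p,(.553,-.114,.112));print('pred',c)
    m=((im[...,2]>im[...,1]+50)&(im[...,2]>im[...,0]+50)).astype(np.uint8)
    r0,c0=int(c[0])-45,int(c[1])-45
    mm=np.zeros_like(m);mm[max(r0,0):r0+90,max(c0,0):c0+90]=m[max(r0,0):r0+90,max(c0,0):c0+90]
    k,l,st,cc=cv2.connectedComponentsWithStats(mm)
    i=1+np.argmax(st[1:,4]);ys,xs=np.nonzero(l==i);print('red n',len(ys),ys.min(),ys.max(),xs.min(),xs.max())
    pts=np.array([atz(p,(y,x),.11) for y,x in zip(ys,xs)])[:,:2]
    (cx,cy),wh,a=cv2.minAreaRect((pts*1000).astype(np.float32));
    ct=pts.mean(0);u,sv,v=np.linalg.svd(pts-ct);d=v[0]*np.sign(v[0][0])
    print('red centre',ct,'yaw',np.arctan2(d[1],d[0]),wh)
    W=(im.min(2)>150);ys,xs=np.nonzero(W)
    q=np.array([atz(p,(y,x),.11)[:2] for y,x in zip(ys,xs) if abs(y-c[0])<45 and abs(x-c[1])<45])
    q=q[np.linalg.norm(q-ct,axis=1)<.05]
    if len(q): 
        e=q.mean(0);print('white',e,len(q),'yaw',np.arctan2(*(e-ct)[::-1]))
def green(n):
    im=cv2.imread(f'pics/{n}.png').astype(int);p=P(n);c=proj(p,(.553,-.114,.08))
    m=((im[...,1]>im[...,2]+40)&(im[...,1]>im[...,0]+30))
    ys,xs=np.nonzero(m);k=(abs(ys-c[0])<60)&(abs(xs-c[1])<60)
    print('green',atz(p,(ys[k].mean(),xs[k].mean()),.074),k.sum())
for n in sys.argv[1:]: handle(n);green(n)
E
python3 an.py w2 w3
python3 - <<'E'
import cv2
im=cv2.imread('pics/w3.png');cv2.imwrite('pics/w3z.png',cv2.resize(im[110:220,50:300],None,fx=3,fy=3,interpolation=cv2.INTER_CUBIC))
E
```

```text
plg (array([0.51373452, 0.05947054, 0.1589807 ]), [np.float64(0.0018488956699127793), np.float64(0.0018488956699127363)]) (array([0.51378241, 0.05561164, 0.16828987]), [np.float64(0.0023793704806165045), np.float64(0.003257875284784976), np.float64(0.0027682824264159147), np.float64(0.0027081714017546557)])
bore (array([0.50908922, 0.05677725, 0.12554766]), [np.float64(6.33168322763699e-05), np.float64(6.331683227635118e-05)]) (array([0.50980585, 0.05268527, 0.13479709]), [np.float64(0.0007234747398066314), np.float64(0.0021043891292486993), np.float64(0.0021744281500978777), np.float64(0.003303430025721911)])
val (array([ 0.54986363, -0.11071773,  0.10207179]), [np.float64(0.0005072011009214876), np.float64(0.0005072011009214713)]) (array([ 0.55257565, -0.11124325,  0.11589419]), [np.float64(0.004217769246999467), np.float64(0.0003261430405415184), np.float64(0.004503332614239372)])
pred [ 86.83456919 264.25866561]
red n 339 73 111 257 266
red centre [ 0.54602862 -0.11178283] yaw 0.16632297461521328 (47.75724792480469, 11.979283332824707)
white [ 0.5630788  -0.13728414] 428 yaw -0.9814562589545973
green [ 0.57900919 -0.13826152  0.074     ] 67
pred [169.95786714 254.50331673]
red n 404 156 194 247 257
red centre [ 0.54548561 -0.11190401] yaw 0.16725791817240004 (46.3070182800293, 12.161835670471191)
white [ 0.53121795 -0.12590368] 1104 yaw -2.365674712961491
green [ 0.57921136 -0.13826329  0.074     ] 78
```

View pics/w3z.png

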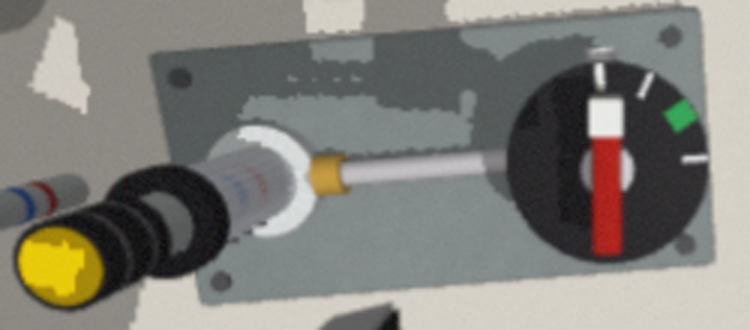

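{"api": "carry_out", "payload": {"deltas": [{"x":0.2,"y":-0.1,"z":1,"wx":0,"wy":0,"wz":-0.1,"jaw":100},{"x":0.2,"y":-0.1,"z":1,"wx":0,"wy":0,"wz":0,"jaw":100},{"x":0.1,"y":0,"z":1,"wx":0,"wy":0,"wz":0,"jaw":85},{"x":0,"y":0,"z":1,"wx":0,"wy":0,"wz":0,"jaw":75},{"x":0,"y":0,"z":1,"wx":0,"wy":0,"wz":0,"jaw":65},{"x":0,"y":0,"z":1,"wx":0,"wy":0,"wz":0,"jaw":60},{"x":0,"y":0,"z":0.8,"wx":0,"wy":0,"wz":0,"jaw":60},{"x":0,"y":0,"z":0,"wx":0,"wy":0,"wz":0,"jaw":60}]}}

```text
time_s: 4.9
ee_pos: [0.5514, -0.1109, 0.1373]
eef_rot: [-3.14, 0.003, 0.164]
force: [-0.4, 0.4, -0.5]
grip_width: 0.0583
```

```bash
python3 look.py w4 valve_grip; python3 an.py w4|tail -5
```

```text
4.95 [ 0.55218012 -0.11102181  0.13919898] [-3.14099025e+00  1.38086825e-03  1.63949006e-01]
valve_grip [([208.3, 252.6], 0.65)]
[267.78954175 -65.36344938] [204.73344299 261.54758542]
pred [212.2832922  259.79361289]
red n 934 189 249 248 263
red centre [ 0.54652916 -0.11175551] yaw 0.17023682337521712 (47.392757415771484, 11.472015380859375)
white [ 0.53513521 -0.11723965] 1930 yaw -2.6930000170025545
green [ 0.57919973 -0.13841777  0.074     ] 174
```

View pics/w4.png

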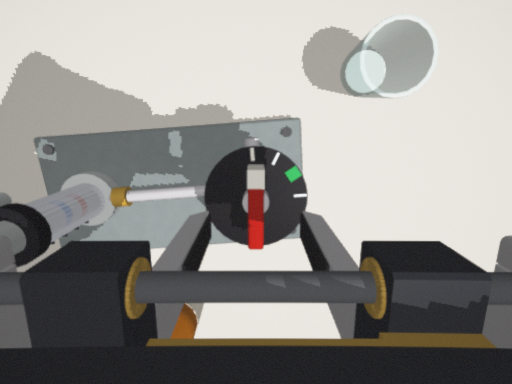

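Run:
```python
from h import *
import pickle
for n,z0 in(('w4',.074),('w3',.074)):
    p=pickle.load(open(n+'.pkl','rb'));im=cv2.imread(f'pics/{n}.png').astype(int)
    pts=[]
    c=proj(p,(.5535,-.111,.074))
    # radial edge: last dark pixel
    for a in np.arange(0,2*np.pi,.05):
        X=np.array([.5535+.060*np.cos(a),-.111+.060*np.sin(a),.074])
        for r in np.arange(.056,.036,-.0005):
            y,x=proj(p,(.5535+r*np.cos(a),-.111+r*np.sin(a),.074))
            if 0<=int(round(y))<384 and 0<=int(round(x))<512 and im[int(round(y)),int(round(x))].max()<55:
                pts.append((.5535+r*np.cos(a),-.111+r*np.sin(a)));break
    pts=np.array(pts)
    for _ in range(5):
        A=np.c_[2*pts,np.ones(len(pts))];s=np.linalg.lstsq(A,(pts**2).sum(1),rcond=None)[0];r=np.sqrt(s[2]+s[0]**2+s[1]**2)
        e=abs(np.linalg.norm(pts-s[:2],axis=1)-r);pts=pts[e<max(.0008,2*np.median(e))]
    print(n,s[:2],r,len(pts))
```

```text
w4 [ 0.55360845 -0.11044829] 0.04346837292371738 57
w3 [ 0.55282882 -0.10998854] 0.0431895327534123 98
```

{"api": "carry_out", "payload": {"deltas": [{"x":0.07,"y":-0.03,"z":0.9,"wx":0,"wy":0,"wz":0,"jaw":60},{"x":0,"y":0,"z":0.9,"wx":0,"wy":0,"wz":-0.05,"jaw":60},{"x":0,"y":0,"z":0.85,"wx":0,"wy":0,"wz":0,"jaw":60},{"x":0,"y":0,"z":0,"wx":0,"wy":0,"wz":0,"jaw":30},{"x":0,"y":0,"z":0,"wx":0,"wy":0,"wz":0,"jaw":5},{"x":0,"y":0,"z":0,"wx":0,"wy":0,"wz":0,"jaw":5},{"x":0,"y":0,"z":0,"wx":0,"wy":0,"wz":0,"jaw":5},{"x":0,"y":0,"z":0,"wx":0,"wy":0,"wz":0,"jaw":5}], "squeeze": 20}}

```text
time_s: 5.67
ee_pos: [0.5547, -0.1103, 0.0878]
eef_rot: [3.141, -0.002, 0.168]
force: [0.5, 0.0, -0.2]
grip_width: 0.0261
```

{"api": "carry_out", "payload": {"deltas": [{"x":0,"y":0,"z":0,"wx":0,"wy":0,"wz":0,"jaw":0},{"x":0,"y":0,"z":0,"wx":0,"wy":0,"wz":0,"jaw":0},{"x":0,"y":0,"z":0,"wx":0,"wy":0,"wz":0,"jaw":0},{"x":0,"y":0,"z":0,"wx":0,"wy":0,"wz":0,"jaw":0},{"x":0,"y":0,"z":0,"wx":0,"wy":0,"wz":0,"jaw":0}]}}

```text
time_s: 6.08
ee_pos: [0.5551, -0.1104, 0.0881]
eef_rot: [3.14, -0.003, 0.168]
force: [-0.9, 0.8, 10.7]
grip_width: 0.0118
```

{"api": "carry_out", "payload": {"deltas": [{"x":0,"y":0,"z":-0.05,"wx":0,"wy":0,"wz":0.5,"jaw":0},{"x":0,"y":0,"z":0,"wx":0,"wy":0,"wz":0.7,"jaw":0},{"x":0,"y":0,"z":0,"wx":0,"wy":0,"wz":0.7,"jaw":0},{"x":0,"y":0,"z":0,"wx":0,"wy":0,"wz":0.7,"jaw":0}]}}

```text
time_s: 6.42
ee_pos: [0.5551, -0.111, 0.0883]
eef_rot: [3.14, -0.003, -0.043]
force: [3.9, -5.9, -0.7]
grip_width: 0.0116
```

{"api": "carry_out", "payload": {"deltas": [{"x":0,"y":0,"z":0,"wx":0,"wy":0,"wz":0.8,"jaw":0},{"x":0,"y":0,"z":0,"wx":0,"wy":0,"wz":0.8,"jaw":0},{"x":0,"y":0,"z":0,"wx":0,"wy":0,"wz":0.8,"jaw":0},{"x":0,"y":0,"z":0,"wx":0,"wy":0,"wz":0.8,"jaw":0},{"x":0,"y":0,"z":0,"wx":0,"wy":0,"wz":0.8,"jaw":0},{"x":0,"y":0,"z":0,"wx":0,"wy":0,"wz":0.8,"jaw":0},{"x":0,"y":0,"z":0,"wx":0,"wy":0,"wz":0.8,"jaw":0},{"x":0,"y":0,"z":0,"wx":0,"wy":0,"wz":0.8,"jaw":0},{"x":0,"y":0,"z":0,"wx":0,"wy":0,"wz":0.8,"jaw":0},{"x":0,"y":0,"z":0,"wx":0,"wy":0,"wz":0.8,"jaw":0},{"x":0,"y":0,"z":0,"wx":0,"wy":0,"wz":0.8,"jaw":0},{"x":0,"y":0,"z":0,"wx":0,"wy":0,"wz":0.3,"jaw":0}]}}

```text
time_s: 7.42
ee_pos: [0.5543, -0.1128, 0.0883]
eef_rot: [3.139, -0.004, -0.772]
force: [-2.7, -17.4, 1.5]
grip_width: 0.012
```

{"api": "carry_out", "payload": {"deltas": [{"x":0,"y":0,"z":0,"wx":0,"wy":0,"wz":0,"jaw":0},{"x":0,"y":0,"z":0,"wx":0,"wy":0,"wz":0,"jaw":0}]}}

```text
time_s: 7.58
ee_pos: [0.5543, -0.1128, 0.0882]
eef_rot: [3.139, -0.004, -0.769]
force: [-2.1, -17.1, 0.9]
grip_width: 0.012
```

```bash
python3 look.py w5 ; python3 an.py w5|tail -5
```

```text
7.6333 [ 0.55428058 -0.11276168  0.08825253] [ 3.1393826  -0.00366703 -0.76891768]
[585.7010371   59.18085435] [229.21842429 256.62822011]
pred [240.28336191 259.13750453]
red n 1108 216 270 246 266
red centre [ 0.55257963 -0.11078108] yaw -0.775622329373521 (11.439138412475586, 33.70878219604492)
white [ 0.56882242 -0.1266384 ] 460 yaw -0.7733905651900395
green [ 0.57864221 -0.13796047  0.074     ] 238
```

View pics/w5.png

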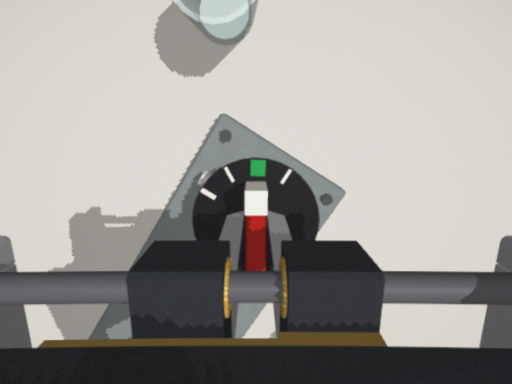

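{"api": "carry_out", "payload": {"deltas": [{"x":0.07,"y":0.07,"z":0,"wx":0,"wy":0,"wz":0.3,"jaw":0},{"x":0.03,"y":0.03,"z":0,"wx":0,"wy":0,"wz":0.3,"jaw":0},{"x":0,"y":0,"z":0,"wx":0,"wy":0,"wz":0,"jaw":0},{"x":0,"y":0,"z":0,"wx":0,"wy":0,"wz":0,"jaw":0}]}}

```text
time_s: 7.97
ee_pos: [0.5542, -0.1131, 0.0882]
eef_rot: [-3.141, -0.0, -0.817]
force: [-3.7, -0.8, 6.1]
grip_width: 0.0121
```

{"api": "carry_out", "payload": {"deltas": [{"x":0,"y":0,"z":0,"wx":0,"wy":0,"wz":0,"jaw":60},{"x":0,"y":0,"z":0,"wx":0,"wy":0,"wz":0,"jaw":60},{"x":0,"y":0,"z":0,"wx":0,"wy":0,"wz":0,"jaw":60},{"x":0,"y":0,"z":-0.5,"wx":0,"wy":0,"wz":0,"jaw":60},{"x":0,"y":0,"z":-1,"wx":0,"wy":0,"wz":0,"jaw":60},{"x":0,"y":0,"z":-1,"wx":0,"wy":0,"wz":0,"jaw":60},{"x":0,"y":0,"z":-1,"wx":0,"wy":0,"wz":0,"jaw":60},{"x":0,"y":0,"z":-1,"wx":0,"wy":0,"wz":0,"jaw":60},{"x":0,"y":0,"z":-1,"wx":0,"wy":0,"wz":0,"jaw":60},{"x":0,"y":0,"z":-1,"wx":0,"wy":0,"wz":0,"jaw":60},{"x":0,"y":0,"z":-1,"wx":0,"wy":0,"wz":0,"jaw":60},{"x":0,"y":0,"z":-0.5,"wx":0,"wy":0,"wz":0,"jaw":60}]}}

```text
time_s: 8.97
ee_pos: [0.5545, -0.1131, 0.2505]
eef_rot: [-3.14, -0.003, -0.816]
force: [-0.2, -0.2, 0.3]
grip_width: 0.0567
```

```bash
python3 look.py w6 plunger_grip bore_mouth; python3 an.py w6|tail -5; python3 -c "
import cv2
im=cv2.imread('pics/w6.png');cv2.imwrite('pics/w6z.png',cv2.resize(im,None,fx=1.5,fy=1.5,interpolation=cv2.INTER_CUBIC))"
```

```text
9.0167 [ 0.55480834 -0.11317239  0.25130629] [-3.13924797 -0.00382344 -0.81627512]
plunger_grip [([330.5, 175.2], 0.68)]
bore_mouth []
[337.65205044 172.93518202] [178.02992628 255.96762643]
pred [182.19167016 257.31602333]
red n 417 170 210 251 261
red centre [ 0.54794216 -0.10584701] yaw -0.8189747360655592 (11.37656307220459, 46.681549072265625)
white [ 0.53358795 -0.11345348] 675 yaw -2.6543026685736666
green [ 0.57920225 -0.13801841  0.074     ] 86
```

View pics/w6z.png

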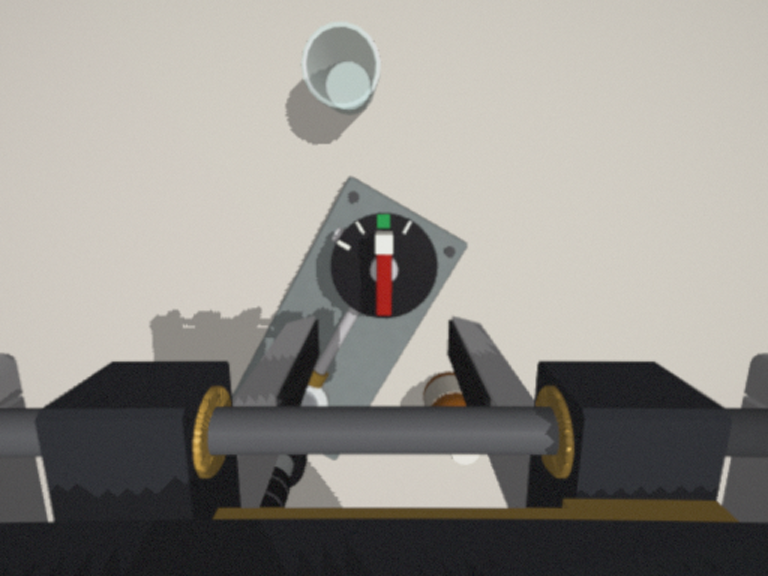

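{"api": "carry_out", "payload": {"deltas": [{"x":-0.95,"y":-0.52,"z":0,"wx":0,"wy":0,"wz":0,"jaw":100},{"x":-0.95,"y":-0.52,"z":0,"wx":0,"wy":0,"wz":0,"jaw":100},{"x":-0.95,"y":-0.52,"z":0,"wx":0,"wy":0,"wz":0,"jaw":100},{"x":-0.95,"y":-0.52,"z":0,"wx":0,"wy":0,"wz":0,"jaw":100},{"x":-0.95,"y":-0.52,"z":0,"wx":0,"wy":0,"wz":0,"jaw":100},{"x":-0.95,"y":-0.52,"z":0,"wx":0,"wy":0,"wz":0,"jaw":100},{"x":-0.95,"y":-0.52,"z":0,"wx":0,"wy":0,"wz":0,"jaw":100},{"x":-0.95,"y":-0.52,"z":0,"wx":0,"wy":0,"wz":0,"jaw":100},{"x":0,"y":0,"z":0,"wx":0,"wy":0,"wz":-0.9,"jaw":100},{"x":0,"y":0,"z":0,"wx":0,"wy":0,"wz":-0.9,"jaw":100},{"x":0,"y":0,"z":0,"wx":0,"wy":0,"wz":-0.9,"jaw":100},{"x":0,"y":0,"z":0,"wx":0,"wy":0,"wz":-0.9,"jaw":100}]}}

```text
time_s: 10.12
ee_pos: [0.5101, 0.0549, 0.2459]
eef_rot: [3.14, 0.002, -0.524]
force: [0.8, -0.8, 0.7]
grip_width: 0.094
```

{"api": "carry_out", "payload": {"deltas": [{"x":0,"y":0,"z":0,"wx":0,"wy":0,"wz":-0.9,"jaw":100},{"x":0,"y":0,"z":0,"wx":0,"wy":0,"wz":-0.9,"jaw":100},{"x":0,"y":0,"z":0,"wx":0,"wy":0,"wz":-0.9,"jaw":100},{"x":0,"y":0,"z":0,"wx":0,"wy":0,"wz":-0.9,"jaw":100},{"x":0,"y":0,"z":0,"wx":0,"wy":0,"wz":-0.9,"jaw":100},{"x":0,"y":0,"z":0,"wx":0,"wy":0,"wz":-0.9,"jaw":100},{"x":0,"y":0,"z":0,"wx":0,"wy":0,"wz":-0.9,"jaw":100},{"x":0,"y":0,"z":0,"wx":0,"wy":0,"wz":-0.9,"jaw":100},{"x":0,"y":0,"z":0,"wx":0,"wy":0,"wz":-0.9,"jaw":100},{"x":0,"y":0,"z":0,"wx":0,"wy":0,"wz":-0.9,"jaw":100},{"x":0,"y":0,"z":0,"wx":0,"wy":0,"wz":0,"jaw":100}]}}

```text
time_s: 11.03
ee_pos: [0.5101, 0.0547, 0.2459]
eef_rot: [-3.141, 0.002, 0.195]
force: [-0.4, -0.8, -0.2]
grip_width: 0.0942
```

```bash
python3 look.py w7 plunger_grip bore_mouth
```

```text
11.0833 [0.51021772 0.05473128 0.24618181] [-3.14124215e+00  2.04556174e-03  1.90666797e-01]
plunger_grip [([183.0, 153.0], 0.94), ([192.0, 255.6], 0.76)]
bore_mouth [([186.2, 256.1], 0.61)]
[193.07238411 252.0671911 ] [169.93857774 411.94758459]
```

View pics/w7.png

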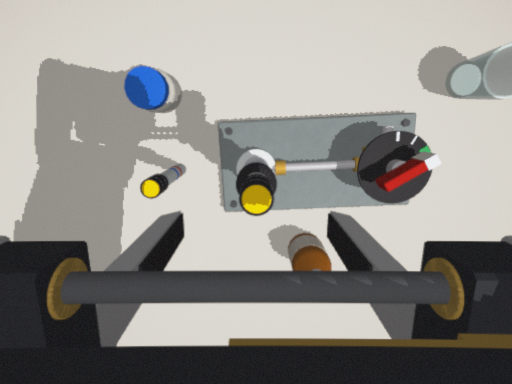

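```bash
cat > yel.py <<'E'
from h import *
import pickle,sys
from station import ctrl
obs=[]
for n in sys.argv[1:]:
    if n in('side0','top0'): p=ctrl.camera_params(n[:-1])
    else: p=pickle.load(open(n+'.pkl','rb'))
    im=cv2.imread(f'pics/{n}.png').astype(int);c=proj(p,(.511,.055,.188))
    m=((im[...,2]>im[...,0]+60)&(im[...,1]>im[...,0]+50)).astype(np.uint8)
    k,l,st,cc=cv2.connectedComponentsWithStats(m)
    i=min((i for i in range(1,k) if st[i,4]>15),key=lambda i:np.hypot(cc[i][0]-c[1],cc[i][1]-c[0]))
    ys,xs=np.nonzero(l==i);q=(ys.mean(),xs.mean())
    X=atz(p,q,.188);print(n,q,st[i],'atz',X); obs.append((p,q))
if len(obs)>1: print(tri(obs))
if len(obs)>1: print(tri([o for o,n in zip(obs,sys.argv[1:]) if n[0]=='w']))
E
python3 yel.py w2 w3 w7 top0 side0
```

```text
w2 (np.float64(84.192), np.float64(103.288)) [ 91  72  25  26 500] atz [0.5123863 0.0537788 0.188    ]
w3 (np.float64(198.32246998284734), np.float64(69.66895368782161)) [ 56 186  28  26 583] atz [0.51264039 0.05402749 0.188     ]
w7 (np.float64(198.9601706970128), np.float64(256.08819345661453)) [241 185  31  29 703] atz [0.51242409 0.05440216 0.188     ]
top0 (np.float64(229.91919191919192), np.float64(243.26262626262627)) [238 225  11  11  99] atz [0.51185569 0.05363238 0.188     ]
side0 (np.float64(182.62264150943398), np.float64(282.0943396226415)) [277 180  11   6  53] atz [0.51060144 0.05206216 0.188     ]
(array([0.51192186, 0.05374524, 0.18818451]), [np.float64(0.0004657802406983012), np.float64(0.0007905591412466528), np.float64(0.0008471776015334921), np.float64(0.0001381245250400782), np.float64(0.0018283604890167511)])
(array([0.51234077, 0.0543249 , 0.18728656]), [np.float64(0.00017394095076514083), np.float64(0.0001294083235805465), np.float64(0.00011348093760065889)])
```

{"api": "carry_out", "payload": {"deltas": [{"x":0.1,"y":0.04,"z":0.8,"wx":0,"wy":0,"wz":0,"jaw":70},{"x":0,"y":0,"z":0.8,"wx":0,"wy":0,"wz":0,"jaw":70},{"x":0,"y":0,"z":0.8,"wx":0,"wy":0,"wz":0,"jaw":70},{"x":0,"y":0,"z":0.8,"wx":0,"wy":0,"wz":0,"jaw":70},{"x":0,"y":0,"z":0.8,"wx":0,"wy":0,"wz":0,"jaw":60},{"x":0,"y":0,"z":0.8,"wx":0,"wy":0,"wz":0,"jaw":50},{"x":0,"y":0,"z":0,"wx":0,"wy":0,"wz":0,"jaw":50},{"x":0,"y":0,"z":0,"wx":0,"wy":0,"wz":0,"jaw":50}]}}

```text
time_s: 11.85
ee_pos: [0.5125, 0.0543, 0.1511]
eef_rot: [-3.141, 0.001, 0.191]
force: [0.4, 0.9, 0.5]
grip_width: 0.0476
```

```bash
python3 look.py w8; python3 yel.py w8
```

```text
11.9 [0.51291262 0.05433724 0.15198376] [ 3.14157769e+00 -1.93872808e-04  1.90825420e-01]
[236.34137917 248.88644087] [191.79822358 473.74592785]
w8 (np.float64(249.7912885662432), np.float64(254.94978826376285)) [ 231  228   48   43 1653] atz [0.51307699 0.0545284  0.188     ]
```

View pics/w8.png

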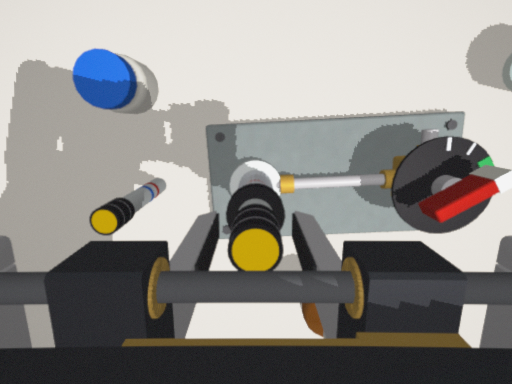

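{"api": "carry_out", "payload": {"deltas": [{"x":0,"y":0,"z":0,"wx":0,"wy":0,"wz":0,"jaw":35},{"x":0,"y":0,"z":0,"wx":0,"wy":0,"wz":0,"jaw":20},{"x":0,"y":0,"z":0,"wx":0,"wy":0,"wz":0,"jaw":20},{"x":0,"y":0,"z":0,"wx":0,"wy":0,"wz":0,"jaw":15},{"x":0,"y":0,"z":0,"wx":0,"wy":0,"wz":0,"jaw":10},{"x":0,"y":0,"z":0,"wx":0,"wy":0,"wz":0,"jaw":10},{"x":0,"y":0,"z":0,"wx":0,"wy":0,"wz":0,"jaw":10}], "squeeze": 25}}

```text
time_s: 12.48
ee_pos: [0.5131, 0.0544, 0.1521]
eef_rot: [3.141, -0.001, 0.192]
force: [-1.2, 1.0, 5.6]
grip_width: 0.0297
```

{"api": "carry_out", "payload": {"deltas": [{"x":0,"y":0,"z":-0.1,"wx":0,"wy":0,"wz":0,"jaw":10},{"x":0,"y":0,"z":-0.2,"wx":0,"wy":0,"wz":0,"jaw":10},{"x":0,"y":0,"z":-0.2,"wx":0,"wy":0,"wz":0,"jaw":10},{"x":0,"y":0,"z":-0.2,"wx":0,"wy":0,"wz":0,"jaw":10},{"x":0,"y":0,"z":0,"wx":0,"wy":0,"wz":0,"jaw":10}]}}

```text
time_s: 12.9
ee_pos: [0.513, 0.0543, 0.1663]
eef_rot: [3.141, -0.001, 0.192]
force: [0.5, 0.8, -2.3]
grip_width: 0.0296
```

```bash
python3 -c "
from station import ctrl
o=ctrl.get_obs();print({k:o[k].round(4) for k in('ee_pos','eef_rot','force','moment')})"; python3 look.py w9
```

```text
{'ee_pos': array([0.513 , 0.0543, 0.1663]), 'eef_rot': array([ 3.1414e+00, -1.0000e-03,  1.9180e-01]), 'force': array([ 0.5426,  0.8376, -2.272 ]), 'moment': array([ 0.0269, -0.0454,  0.023 ])}
12.95 [0.51290474 0.05432236 0.16587205] [ 3.14149463e+00 -6.49477445e-04  1.91775115e-01]
[227.86541383 249.26591288] [188.50999993 460.05813092]
```

View pics/w9.png

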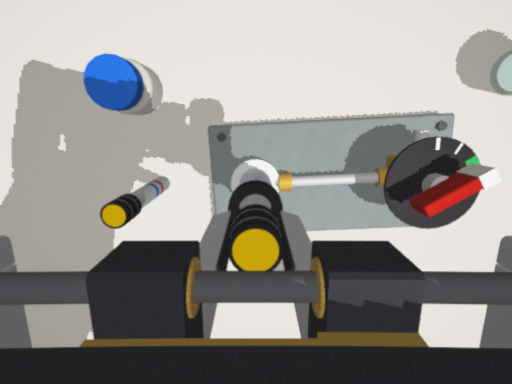

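{"api": "carry_out", "payload": {"deltas": [{"x":0,"y":0,"z":-0.2,"wx":0,"wy":0,"wz":0,"jaw":10},{"x":0,"y":0,"z":-0.3,"wx":0,"wy":0,"wz":0,"jaw":10},{"x":0,"y":0,"z":-0.3,"wx":0,"wy":0,"wz":0,"jaw":10},{"x":0,"y":0,"z":-0.3,"wx":0,"wy":0,"wz":0,"jaw":10},{"x":0,"y":0,"z":-0.3,"wx":0,"wy":0,"wz":0,"jaw":10},{"x":0,"y":0,"z":-0.3,"wx":0,"wy":0,"wz":0,"jaw":10},{"x":0,"y":0,"z":-0.3,"wx":0,"wy":0,"wz":0,"jaw":10},{"x":0,"y":0,"z":-0.2,"wx":0,"wy":0,"wz":0,"jaw":10},{"x":0,"y":0,"z":-0.1,"wx":0,"wy":0,"wz":0,"jaw":10},{"x":0,"y":0,"z":0,"wx":0,"wy":0,"wz":0,"jaw":10},{"x":0,"y":0,"z":0,"wx":0,"wy":0,"wz":0,"jaw":10}]}}

```text
time_s: 13.87
ee_pos: [0.5127, 0.0543, 0.2113]
eef_rot: [-3.142, 0.0, 0.192]
force: [0.2, 0.2, -3.1]
grip_width: 0.0296
```

```bash
python3 look.py w10
python3 - <<'E'
from station import ctrl
from h import *
import pickle
im=ctrl.camera('side');p=ctrl.camera_params('side')
for z in (.13,.189-.0,.247): print(z,proj(p,(.512,.054,z)))
print('blue',proj(p,(.512,.054,.141)),'grip',proj(p,(.512,.054,.228)))
cv2.imwrite('pics/s2.png',cv2.resize(im[140:270,220:340],None,fx=5,fy=4.6,interpolation=cv2.INTER_CUBIC))
a=cv2.imread('pics/w10.png');cv2.imwrite('pics/w10z.png',cv2.resize(a[120:300,180:512],None,fx=2.4,fy=2.4,interpolation=cv2.INTER_CUBIC))
q=pickle.load(open('w10.pkl','rb'))
print(proj(q,(.512,.054,.13)),proj(q,(.512,.054,.141)))
E
```

```text
13.9167 [0.51263405 0.05432261 0.21115972] [-3.14154599e+00  4.71686350e-04  1.91873246e-01]
[206.92798866 250.47394727] [177.79398541 429.01573604]
0.13 [204.23046156 280.09181654]
0.189 [182.46709127 281.26453357]
0.247 [159.57907714 282.49478036]
blue [200.28247399 280.30476479] grip [167.24894235 282.0828707 ]
[195.41420553 255.38852242] [198.54875478 255.39443969]
```

View pics/s2.png

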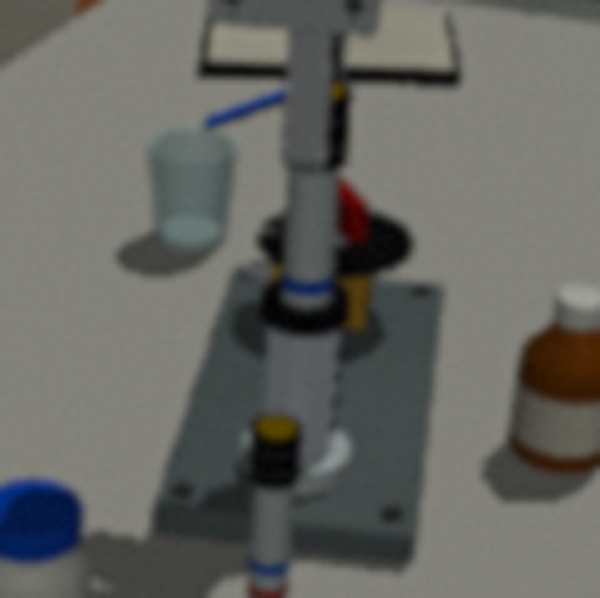

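View pics/w10z.png

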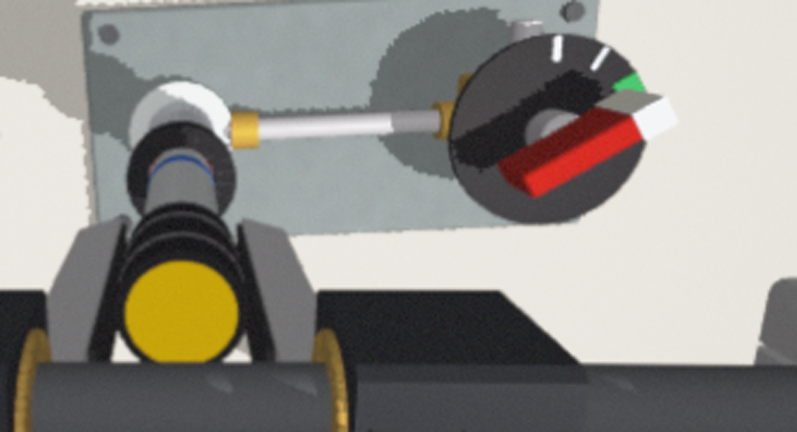

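Run:
```python
from h import *
import pickle
for n,dz in(('w8',0),('w9',.0139),('w10',.0592)):
    p=pickle.load(open(n+'.pkl','rb'));im=cv2.imread(f'pics/{n}.png').astype(int)
    m=((im[...,2]>im[...,0]+60)&(im[...,1]>im[...,0]+50)).astype(np.uint8)
    k,l,st,cc=cv2.connectedComponentsWithStats(m)
    i=max((i for i in range(1,k) if cc[i][1]<275 and st[i,0]>180),key=lambda i:st[i,4])
    print(n,cc[i],st[i],proj(p,(.5127,.0543,.188+dz)))
```

```text
w8 [254.94978826 249.79128857] [ 231  228   48   43 1653] [250.51616208 255.23966286]
w9 [255.07409675 249.88793631] [ 232  229   47   42 1633] [250.26828227 255.10118174]
w10 [255.0495716  249.87392901] [ 232  228   47   43 1634] [250.02082554 255.19117366]
```

No slip: the knob has kept the same place in the gripper, so the lift is about 59 mm. Handing in.

```bash
python3 -c "
from station import ctrl
o=ctrl.get_obs();print(o['time_s'],o['ee_pos'],o['force'],o['grip_width']);print(ctrl.hand_in())"
```

```text
13.9667 [0.51260105 0.05433988 0.21109308] [-0.16272537  0.31350461 -2.51171192] 0.029679171332177328
the job is handed in; nothing more can be done
None
```

I turned the valve to the green mark first. I then drew the plunger straight up about 59 mm and handed the job in at 14 s, still gripping it and holding it still.

- **Valve:** I measured the handle after letting go of it. It points along yaw −0.82. The green mark measured −0.80 to −0.83, depending on which estimate of the axis I used, so any error is a few hundredths of a radian at most. The pictures show the white end on the mark. The sideways force reached about 17 N during the turn; I eased it off before releasing.
- **Plunger:** The arm rose 59 mm. The knob stayed in the same place between the fingers, to a fraction of a pixel, so it did not slip.
    - **Force:** At the end it read about 3 N downward, which fits the plunger's weight. Sideways it was under 1 N, so nothing was binding.
    - **Rings:** The side and wrist pictures both show the blue ring clear of the collar with bare rod beneath it. The red ring does not show above the collar.
- **Bystanders:** I planned no move near the bottle, jar or beaker, and the pictures and forces gave no sign of contact. I did not measure their positions again at the end.
- **Disagreement:** One wrist-camera estimate of the knob height read about 10 mm low. I used the yellow knob top instead, which agreed across views to within 2 mm.

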